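# Lay a breakfast place at the diner counter

### The arm

A 7-joint arm with a two-finger parallel gripper is mounted at the origin on a cart in front of the work surface, level with it; the furniture and walls round the work are solid. World frame = base frame: x ahead of the robot, y to its left, z up, the work surface at z = 0. Lengths are in m, angles in rad, forces in N, time in s.
With the tool pointing down it reaches from about 0.35 to 0.9 m from the base axis. Payload 8.1 kg.
Tool frame: the origin (TCP) lies on the front face of the gripper's body, between the roots of the fingers; the fingertips stand 66 mm ahead of it and the grasp point (between the pads) lies 47 mm ahead of it (arm.finger_overhang is the distance from the TCP to the fingertips, in m); z points along the fingers, y is the line along which they close (so a half turn about z gives the same grasp; the last joint's range is limited). The gripper opens to 92 mm and grips with 3 to 60 N. Pads are 19 mm wide; open, the fingers measure 130 mm over their backs; the gripper's body (75 mm by 190 mm) begins 47 mm behind the grasp point.
Start: joints at [1.182, 0.434, 0.025, 1.573, -0.012, 1.134, -0.075], TCP at [0.176, -0.6, 0.292] pointing down, gripper open.
Joint ranges: [-2.62, 2.62], [-0.44, 2.09], [-1.27, 1.32], [0.08, 2.57], [-1.32, 4.46], [0.12, 2], [-2.74, 2.74]. Speed limits (rad/s): [2.22, 2.22, 3.01, 3.01, 3.14, 3.14, 3.14].

### API

Orientations are given as a rotation vector (axis times angle).
In Python, from cell import readout, cams, workorder, spotter, arm gives the robot as it stands.
- The arm moves only by the tool tcp_steps, called as name(argument=value, ...) on one line, values as JSON. Schema: {"type":"object","properties":{"ticks":{"type":"string"},"squeeze":{"type":"number"},"only":{"type":"string"},"quiet":{"type":"boolean"},"lines":{"type":"string"}},"required":["ticks"],"additionalProperties":false}. ticks is a string of 1 to 10 rows, parted by semicolons, with the numbers parted by spaces; each row has 5 numbers: dx, dy, dz in shares of the most that a row can go, 1 being 50 mm, then a turn about the tool's z in normalised numbers (1 is pi/2 rad), then the opening from 0.0 (shut) to 1.0 (fully open); each row shifts and turns the commanded pose from where the row before left it, along the tool's axes as they then stand; what a row does not reach is not made up. A row lasts 1/10 s, in which the tool goes at most 0.05 m and 0.15 rad, less where a joint would pass 70% of its speed; a pose out of reach is approached as far as the arm can. The fingers move at their own pace and stop on an object; squeeze is the grip in N (left out, the last holds). Time passes only in rows, so rows that do not move let the fingers close. The tool returns the time, the measured TCP pose, the force, the opening and the grip force at its end. only (a regular expression) keeps the lines of the reply that match it, lines (a string "A,B") keeps lines A to B, and quiet returns only ok. Input that does not fit is refused with a message, and nothing moves.
- readout.observe(): the state, without advancing time (a new reading comes with each control period).
- cams.get_image(name): name is "scene" or "top"; returns a dict with "image" (480x640x3 uint8, blue, green, red), "fx", "fy", "cx", "cy" (pixels), "cam_to_world" (4x4, takes a point from camera to world coordinates). Camera axes: x right, y down, z forward; pixel columns grow to the right and rows downward; lengths in m; the calibration is good to about 2 mm. A picture is of the moment at which its call begins. There is no depth.
- workorder.sign_off(): hands the job in; it is judged then, once.
Trained networks look in a picture, given as the dict that the camera call returned (one of the last four; its "shot" number tells which), for a name from the list of things; names that differ only in an ending like _2 or _b are one class to them, and where a whole thing is asked for, a point or a joint stands for the part that bears it (a point fixed in the world has none). Each returns a list of dicts, best first, with "score" (0 to 1); they miss things now and then, are a little off and sometimes report something else, mostly with a low value. They report only what shows in the picture. A call takes as long as a camera call. They do not tell look-alikes from the thing itself.
- spotter.boxes_of(picture, name): "centre" ([x, y, z] in m, in the coordinates of the camera as it stood for that picture, good to about 4 mm: the middle of the surface that is visible of it).
The state is a dict: "clock": time; "joints": joint angles; "dq": joint speeds; "joint_efforts": joint torques, N m; "position": TCP position; "ee_rot": TCP orientation; "force": force on the tool from outside, world axes, zero at the start; "ft_torque": the same for the moment, N m; "width": opening from 0.0 (shut) to 1.0 (fully open); "gripper_force": force on a finger pad.
Only numpy, scipy, OpenCV 4.12 (cv2) and the standard library are available. Lean on these libraries where they do the work, as an engineer would, in place of code of your own. Each camera call takes 0.05 s, during which the arm holds its last target. There are 200 camera calls.

### The job

Lay this guest's place, the guest sitting on your side of the counter: pick up the knife and the teaspoon together in one grip and lay them side by side on the placemat just to the right of the plate, level with it and parallel to the mat's short edges, knife next to the plate, handles towards you; stand the juice glass just beyond the tip of the knife and in line with it. Set the coffee cup squarely in the well of its saucer with its handle to the right, and stand the loose shaker fully home in the empty ring of the shaker stand, next to the other shaker. Leave the plate, saucer, stand and the other shaker where they are.

Things in the scene. Friction and masses are not known exactly. Their poses are not given: they have to be found in the camera images.
- plate: White china breakfast plate, 170 mm across and 16 mm high, in the middle of a flat white paper placemat (250 x 330 mm, negligible thickness). Origin: centre of its underside. Its axes follow the mat: x points away from the guest and robot (parallel to the mat's short edges), y to the left. A black-handled fork (180 x 22 mm) already lies left of it, its middle about 110 mm from the plate's.
- knife: Breakfast knife lying flat, 180 mm long: black riveted handle 90 mm long, 20 mm wide, 12 mm thick, and a steel blade 15 mm wide with a round end. Origin: middle of its length, on the underside, where handle meets blade; x points to the blade's tip, which is 90 mm from the origin; z up. It balances about 30 mm from the origin towards the butt (x = -0.03). Weighs about 70 g.
- spoon: Teaspoon, 176 mm long: black riveted handle 90 mm long, 18 mm wide, 12 mm thick, steel bowl 27 mm wide. Lies parallel to the knife on its right side (knife's -y), handles level and about 4 mm apart, so that both handles fit in one grip 42 to 45 mm wide. Origin as on the knife (handle reaches from x = -0.09 to 0), x towards the bowl. Weighs about 60 g.
- juice_glass: Small clear juice glass, empty, standing upright, 95 mm high, 61 mm across the rim, narrowing evenly to 53 mm at the foot, wall 3 mm; can be taken across the outside. Origin: centre of its underside. 0.17 kg.
- cup: White china coffee cup, upright, 66 mm high, 68 mm across (straight-sided from 34 mm up to the rim), tapering to a round foot 44 mm across; wall 4.5 mm. Its handle stands out along -y of the cup, reaching 58 mm from the axis. Origin: centre of the foot's underside. 0.17 kg.
- saucer: White china saucer, 130 mm across, rim 14 mm high. In its middle a flat well 53 mm across, its floor 5 mm above the counter, within a ring that stands 3 mm above the floor: the cup's foot belongs there. Origin: centre of its underside; its axes follow the mat like the plate's (x away from the robot, y left).
- cup_handle (a point): Outermost part of the cup's handle: 54 mm from the cup's axis along its -y, 42 mm above its underside.
- shaker: Glass shaker with a grey domed top and white filling, standing loose on the counter: 90 mm high, 44 mm across up to 74 mm, top 34 mm across. Origin: centre of its underside. 0.1 kg.
- free_ring (a point): Empty place in the steel shaker stand (118 x 59 mm): centre of its floor, 4 mm above the counter, in the empty wire ring, 54 mm wide inside, wire 30 to 35 mm above the counter. Turns with the stand: the ring with the other shaker is centred 62 mm away along the point's +y; a thin wire carrying loop, 97 mm high, stands between them.
- pepper: The other shaker, same shape, with dark filling, already standing in the stand. Stays there.
Not all that is in view belongs to the job. What is shaped like the cup but pink is not meant.

How it is judged:
On the way:
1. knife and spoon are lifted clear of the counter together, in one grip (height (world z) of each of knife, spoon above 0.03 m), for 0.2 s.
At the end, for the whole second after the job is handed in: Knife and spoon flat, parallel (8 deg), 15-36 mm apart, knife 97-145 mm right of the plate's centre, level within 30 mm; glass centre 30-95 mm past the knife's tip, 20 mm sideways; cup down in the saucer's well, handle right (45 deg); shaker down in the free ring; all upright and at rest (y of knife in the frame of plate between -0.145 and -0.097 m and x of knife in the frame of plate between -0.03 and 0.03 m and angle between the x axis of knife and the x axis of plate, either way round below 0.14 rad and height (world z) of each of knife, spoon, juice_glass below 0.006 m and angle between each of knife, spoon, juice_glass, shaker's own z axis and vertical below 0.08 rad and y of spoon in the frame of knife between -0.036 and -0.015 m and x of spoon in the frame of knife between -0.015 and 0.015 m and angle between the x axis of spoon and the x axis of knife, either way round below 0.14 rad and y of juice_glass in the frame of knife between -0.02 and 0.02 m and x of juice_glass in the frame of knife between 0.12 and 0.185 m and x of juice_glass in the frame of plate above 0.08 m and horizontal distance between cup and saucer below 0.0065 m and z of cup in the frame of saucer below 0.0068 m and angle between cup's own z axis and vertical below 0.06 rad and y of cup_handle in the frame of saucer below -0.037 m and horizontal distance between shaker and free_ring below 0.009 m and z of shaker in the frame of free_ring below 0.004 m and linear speed of each of knife, spoon, juice_glass, cup, shaker below 0.02 m/s); the robot touches nothing.
It fails at once if the plate, saucer, stand or the other shaker is shifted by more than 30 mm (distance of any of plate, saucer, free_ring, pepper from where it was at the start of the episode above 0.03 m).
It also fails if it takes over 120 s, if anything falls off the work surface, if the arm or the gripper's body presses on something with over 40 N, if the wrist force passes 120 N, or if a joint passes its speed limit or range.

## Working session

There is one attempt and no reset: what is moved stays moved. The work goes in short steps, Python scripts to look and compute and a tool call to move; the robot and the scene stay as the last step left them, time stands still between calls to the robot, and variables do not carry over. Pictures are saved under pics/ and viewed, at most 16 in all, crops included, and the job is handed in when it is done.

```bash
ls; mkdir -p pics; python3 - <<'E'
from cell import readout, cams, spotter
import cv2, numpy as np
o=readout.observe(); print({k:np.round(v,3) for k,v in o.items()})
for c in("scene","top"):
    p=cams.get_image(c); cv2.imwrite(f"pics/{c}0.png",p["image"]); print(c,p["fx"],p["cx"],p["cy"],np.round(p["cam_to_world"],3).tolist())
    T=np.array(p["cam_to_world"])
    for n in["plate","knife","spoon","juice_glass","cup","saucer","cup_handle","shaker","free_ring","pepper"]:
        try:
            for d in spotter.boxes_of(p,n)[:4]:
                q=np.array(d["centre"]);w=T[:3,:3]@q+T[:3,3]
                print(n,round(d["score"],2),np.round(w,3),"px",int(p["fx"]*q[0]/q[2]+p["cx"]),int(p["fy"]*q[1]/q[2]+p["cy"]))
        except Exception as e: print(n,e)
E
```

```text
pics
{'clock': np.float64(0.0), 'joints': array([ 1.182,  0.435,  0.025,  1.574, -0.012,  1.134, -0.075]), 'dq': array([-0.002, -0.   , -0.001,  0.   ,  0.001, -0.001,  0.001]), 'joint_efforts': array([-1.0000e-03, -6.6784e+01,  9.8500e-01, -3.1445e+01, -6.0000e-02,
        4.3000e-02,  0.0000e+00]), 'position': array([ 0.176, -0.599,  0.291]), 'ee_rot': array([-3.108e+00, -4.470e-01,  1.000e-03]), 'force': array([0.105, 0.023, 0.035]), 'ft_torque': array([-0.048,  0.018,  0.023]), 'gripper_force': np.float64(0.0), 'width': np.float64(1.001)}
scene 546.9518724392403 309.6567835493057 248.02914689028606 [[-0.804, -0.26, 0.534, -0.132], [-0.594, 0.316, -0.74, 1.05], [0.024, -0.912, -0.409, 0.557], [0.0, 0.0, 0.0, 1.0]]
plate 0.78 [ 0.464 -0.201  0.007] px 402 229
knife 0.61 [0.435 0.141 0.006] px 341 278
spoon 0.61 [0.44  0.123 0.006] px 344 275
juice_glass 0.87 [0.458 0.405 0.06 ] px 253 300
cup 0.66 [0.429 0.522 0.048] px 218 339
cup 0.62 [0.405 0.291 0.044] px 313 293
cup 0.33 [0.587 0.224 0.045] px 264 256
saucer 0.91 [0.588 0.02  0.006] px 317 243
cup_handle 0.88 [0.431 0.526 0.04
[... 465 characters left out ...]
], [-1.0, 0.016, -0.02, 0.166], [0.018, -0.15, -0.989, 1.143], [0.0, 0.0, 0.0, 1.0]]
plate 0.86 [ 0.459 -0.185  0.01 ] px 477 278
knife 0.62 [0.455 0.134 0.012] px 329 282
spoon 0.72 [0.452 0.109 0.011] px 340 283
spoon 0.63 [0.423 0.272 0.02 ] px 263 299
juice_glass 0.82 [0.477 0.393 0.044] px 203 273
cup 0.91 [0.442 0.527 0.039] px 138 291
cup 0.88 [0.423 0.271 0.022] px 263 299
saucer 0.91 [0.587 0.026 0.012] px 377 221
cup_handle 0.71 [0.423 0.273 0.019] px 262 299
cup_handle 0.61 [0.443 0.522 0.04 ] px 140 291
shaker 0.9 [0.589 0.208 0.079] px 292 215
free_ring 0.61 [ 0.631 -0.109  0.008] px 438 200
pepper 0.74 [0.422 0.27  0.022] px 264 299
pepper 0.55 [ 0.583 -0.101  0.079] px 443 216
```

```bash
python3 - <<'E'
import cv2
a=cv2.imread("pics/top0.png");cv2.imwrite("pics/t1.png",cv2.resize(a[140:400,90:590],(800,416),interpolation=cv2.INTER_CUBIC))
a=cv2.imread("pics/scene0.png");cv2.imwrite("pics/s1.png",cv2.resize(a[150:400,150:480],(792,600),interpolation=cv2.INTER_CUBIC))
E
```

```text
(no output)
```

View pics/t1.png

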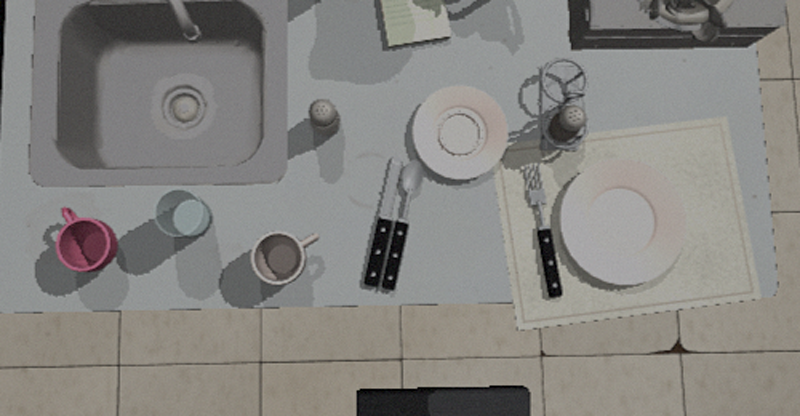

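View pics/s1.png

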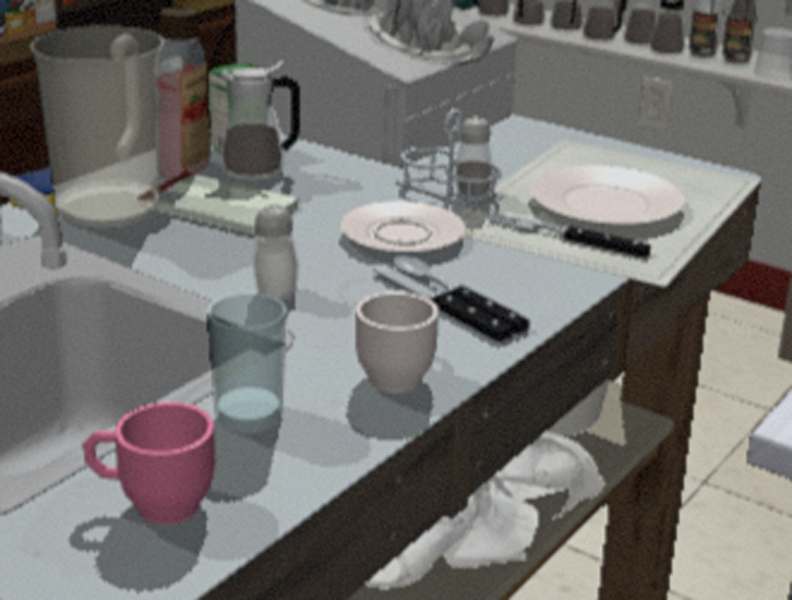

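The top crop (×1.6, offset 90,140) shows these candidates:
- **Cup:** white cup at (278,258) and pink cup at (85,245). I choose the white one.
- **Shaker:** loose one at (322,112) and pepper in the stand at (572,118). I choose the loose one.
- **Cutlery:** knife (380,225) with spoon (403,225), and the fork at (548,230) on the mat. I choose the pair off the mat.
- **Glass:** the only one is at (182,214); the jug in the back is not meant.

Next I measure by overlaying the models on the picture.

```bash
cat > h.py <<'E'
import numpy as np, cv2
from cell import readout, cams, spotter
from scipy.spatial.transform import Rotation as Ro
def ray(p,u,v,z):
    T=np.array(p["cam_to_world"]);d=T[:3,:3]@np.array([(u-p["cx"])/p["fx"],(v-p["cy"])/p["fy"],1]);o=T[:3,3]
    return (o+d*(z-o[2])/d[2])[:2]
def proj(p,w):
    T=np.array(p["cam_to_world"]);q=(np.atleast_2d(w)-T[:3,3])@T[:3,:3]
    return np.c_[p["fx"]*q[:,0]/q[:,2]+p["cx"],p["fy"]*q[:,1]/q[:,2]+p["cy"]]
def circ(c,r,z,n=60):
    t=np.linspace(0,2*np.pi,n);return np.c_[c[0]+r*np.cos(t),c[1]+r*np.sin(t),0*t+z]
def crop(p,box,curves,name,col=(0,0,255)):
    x0,y0,x1,y1=box;s=min(800/(x1-x0),600/(y1-y0))
    im=cv2.resize(p["image"][y0:y1,x0:x1],None,fx=s,fy=s,interpolation=cv2.INTER_CUBIC)
    for w in curves: cv2.polylines(im,[np.int32(((proj(p,w)-[x0,y0]+.5)*s*16).round())],False,col,1,cv2.LINE_AA,4)
    cv2.imwrite("pics/"+name,im)
def box(c,a,x0,x1,y0,y1,z):
    P=np.array([[x0,y0],[x1,y0],[x1,y1],[x0,y1],[x0,y0]]);R=np.array([[np.cos(a),-np.sin(a)],[np.sin(a),np.cos(a)]])
    return np.c_[P@R.T+c,np.full(5,z)]
def go(x,y,z,a=None):
    """delta in tool axes to TCP x,y,z with tool x at world yaw a"""
    o=readout.observe();R=Ro.from_rotvec(o["ee_rot"]).as_matrix();d=R.T@(np.array([x,y,z])-o["position"])
    cur=np.arctan2(R[1,0],R[0,0]);t=0 if a is None else (cur-a+np.pi/2)%np.pi-np.pi/2
    print("pos",np.round(o["position"],4),"yaw",round(cur,3),"tilt",np.round(R[:,2],3),"delta(before turn)",np.round(d,4),"turn",round(t,3))
    c,s=np.cos(t),np.sin(t);print(" delta if turned first",np.round([c*d[0]+s*d[1],-s*d[0]+c*d[1],d[2]],4),"w",round(float(o["width"]),3),"gf",o["gripper_force"],"q",np.round(o["joints"],2),"clk",o["clock"])
E
cat > m.py <<'E'
from h import *
p=cams.get_image("top");f=lambda u,v,z:ray(p,90+u/1.6,140+v/1.6,z)
E
python3 - <<'E'
from m import *
cup=f(278,257,.066);gl=f(176,212,.095);sh=f(322,108,.088);sa=f(460,132,.014);we=f(461,133,.008);pl=f(621,222,.016);ri=f(563,82,.033);pe=f(572,117,.088)
mc=[f(725,118,0),f(758,293,0),f(520,328,0)]
for n in"cup gl sh sa we pl ri pe".split():print(n,eval(n).round(4))
print(np.round(mc,3),"yaw short",np.arctan2(*(mc[0]-mc[1])[::-1]),"long",np.arctan2(*(mc[2]-mc[1])[::-1])-np.pi/2,np.linalg.norm(mc[0]-mc[1]),np.linalg.norm(mc[2]-mc[1]))
m=(p["image"].max(2)<45).astype(np.uint8);n,l,st,ce=cv2.connectedComponentsWithStats(m)
for i in range(1,n):
    if 60<st[i,4]<2000 and 200<st[i,1]<340: 
        ys,xs=np.where(l==i);w=np.array([ray(p,a,b,.012) for a,b in zip(xs,ys)]).astype(np.float32)
        print(st[i],w.mean(0),cv2.minAreaRect(w))
circs=[circ(cup,.034,.066),circ(gl,.0305,.095),circ(gl,.0265,0),circ(sh,.022,.074),circ(sa,.065,.014),circ(sa,.0265,.008),circ(pl,.085,.016),circ(ri,.027,.033),circ(pe,.022,.074)]
crop(p,(180,170,350,340),circs,"a.png");crop(p,(340,160,600,355),circs,"b.png")
E
```

```text
cup [0.418  0.2669]
gl [0.4739 0.389 ]
sh [0.6031 0.2091]
sa [0.5834 0.0265]
we [0.5831 0.0245]
pl [ 0.4581 -0.1836]
ri [ 0.6459 -0.1119]
pe [ 0.5868 -0.1072]
[[ 0.6   -0.341]
 [ 0.361 -0.367]
 [ 0.322 -0.046]] yaw short 0.10491137254941982 long 0.12304142124579753 0.2399891725185426 0.32328086212148793
[318 277  17  42 346] [0.42436823 0.14104307] ((0.42470529675483704, 0.14089542627334595), (0.018756818026304245, 0.08879933506250381), 76.38703918457031)
[329 279  16  42 292] [0.419834   0.11912006] ((0.42015132308006287, 0.11900690943002701), (0.016026657074689865, 0.08832873404026031), 76.39604949951172)
[426 283  15  43 307] [ 0.40686405 -0.08509596] ((0.4067496955394745, -0.08550498634576797), (0.08858112245798111, 0.017572004348039627), 6.825204849243164)
[628 310  12  23 178] [ 0.3680378  -0.51254296] ((0.3640214800834656, -0.5105236172676086), (0.023530248552560806, 0.045948296785354614), 83.80387878417969)
[  0 313  85   4 223] [0.39974377 0.75209177] ((0.39975589513778687, 0.7329596281051636), (0.17355883121490479, 0.006191480904817581), 88.93733215332031)
```

View pics/a.png

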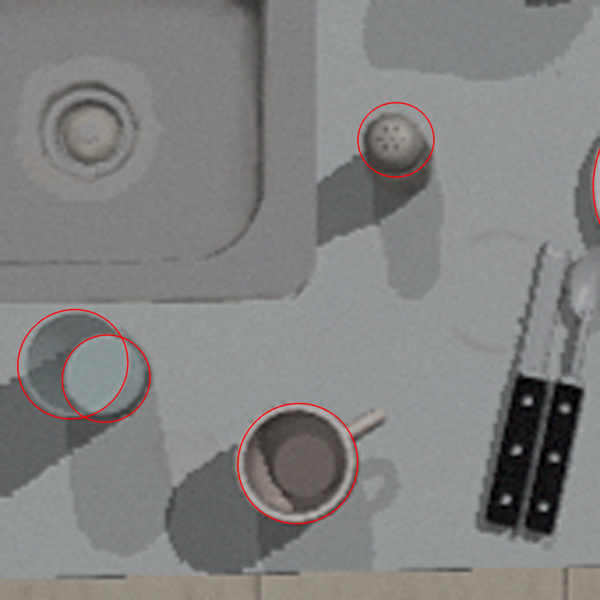

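View pics/b.png

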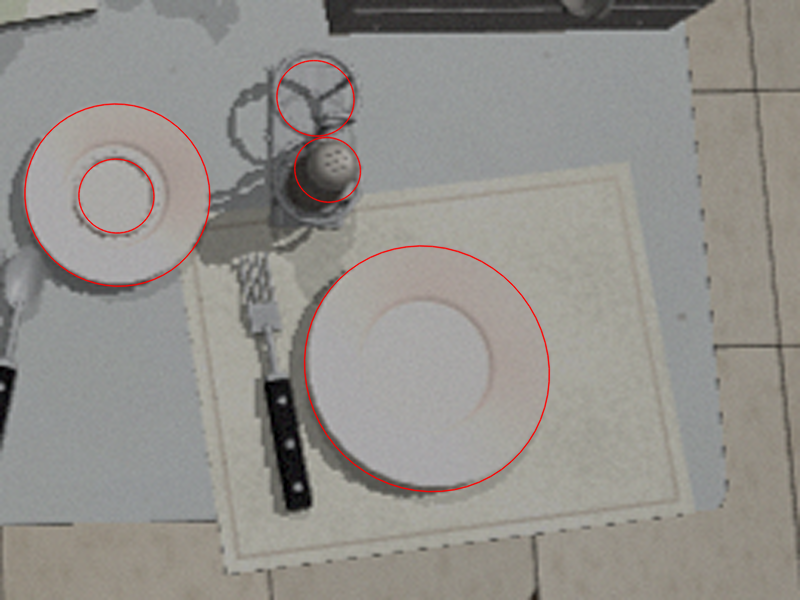

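Image a (×3.53): cup rim circle fits at (298,463) with its handle to the upper right at (380,415); glass fits at (75,363), shaker at (395,140). Image b (×3.08): saucer and plate fit; the free ring's true centre is at about (315,93). I'll check the tall ones in the other camera.

```bash
python3 - <<'E'
from m import *
s=cams.get_image("scene")
cup=[.418,.267];gl=[.474,.389];sh=[.6025,.209];sa=[.5832,.0265];pl=[.4581,-.1836];ri=[.649,-.112];pe=[.587,-.107]
cs=[circ(cup,.034,.066),circ(gl,.0305,.095),circ(gl,.0265,0),circ(sh,.022,.074),circ(sh,.022,0),circ(sa,.065,.014),circ(pl,.085,.016),circ(ri,.027,.033),circ(pe,.022,.074)]
k=[.4247,.1409];cs+=[box(k,-.237,-.045,.045,-.01,.01,.012),box([.4202,.119],-.237,-.045,.045,-.009,.009,.012)]
crop(s,(200,170,460,365),cs,"c.png")
print(ray(p,340+330/3.08,160+35/3.08,0),ray(p,340+680/3.08,160+30/3.08,0), ray(p,340+720/3.08,160+505/3.08,0))
E
```

```text
[ 0.69918035 -0.13422691] [ 0.69945208 -0.38924892] [ 0.35915093 -0.38798339]
```

View pics/c.png

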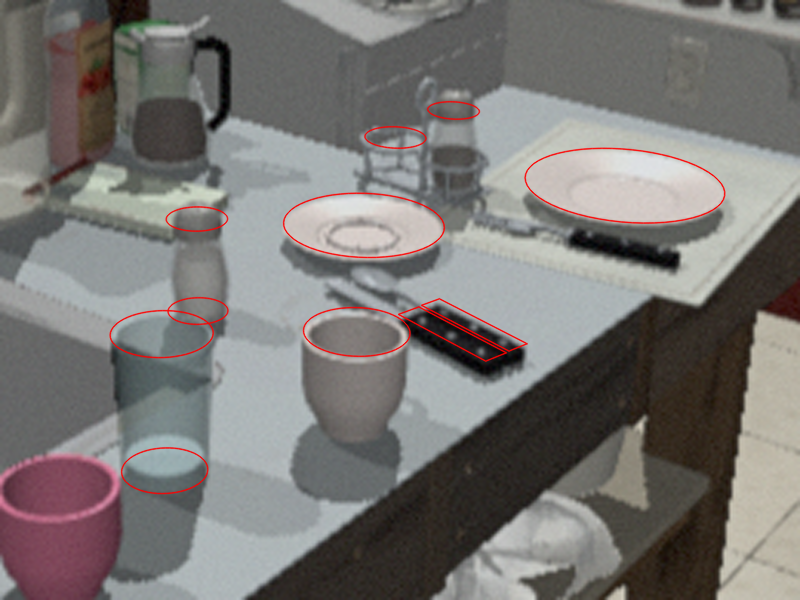

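```bash
python3 - <<'E'
from m import *
s=cams.get_image("scene")
for sh in ([.6025,.209],[.595,.209],[.59,.212]):
    cs=[circ(sh,.022,.0,),circ(sh,.022,.04),circ(sh,.017,.08),circ(sh,.003,.09)]
    print(sh,"scene apex",proj(s,[*sh,.09]),"bottom",proj(s,circ(sh,.022,0))[:,1].max(),"top apex",proj(p,[*sh,.09]))
sh=[.597,.209]
cs=[circ(sh,.022,.0,),circ(sh,.022,.074),circ(sh,.017,.08),circ(sh,.003,.09)]
a=[];
for q,b in((s,(235,220,295,295)),(p,(262,185,322,245))):
    crop(q,b,cs,"x.png");a.append(cv2.resize(cv2.imread("pics/x.png"),(390,480)))
cv2.imwrite("pics/d.png",np.hstack(a))
E
```

```text
[0.6025, 0.209] scene apex [[263.26159184 233.79437313]] bottom 274.75111315980666 top apex [[291.25700596 207.58892876]]
[0.595, 0.209] scene apex [[265.85150936 234.6355581 ]] bottom 275.7154571990495 top apex [[291.29239681 211.23589619]]
[0.59, 0.212] scene apex [[266.6955157  235.60882313]] bottom 276.8408707352263 top apex [[289.82356586 213.69352438]]
```

View pics/d.png

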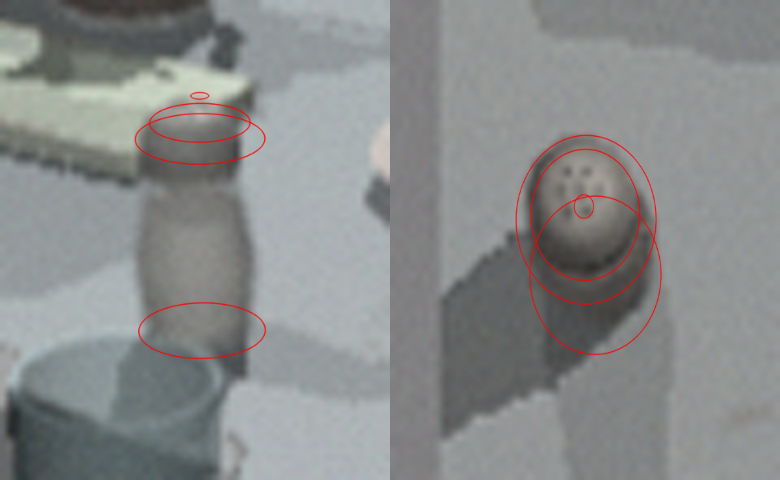

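```bash
python3 -c "
from h import *
go(.4342,.1272,.25,-.237)"
```

```text
pos [ 0.1762 -0.5997  0.2922] yaw 0.286 tilt [-0. -0. -1.] delta(before turn) [ 0.4525 -0.6247  0.0422] turn 0.523
 delta if turned first [ 0.0802 -0.7671  0.0422] w 1.002 gf 0.0 q [ 1.18  0.43  0.03  1.57 -0.01  1.13 -0.08] clk 1.35
```

Dome fits at (0.597,0.210) in both views. Moving to above the cutlery.

The manual's scale: shifts go in shares of 50 mm and turns go in shares of pi/2 rad. Converting my numbers, -0.036 m is -0.72, 0.026 m is 0.52.

tcp_steps(ticks="0.52 -0.72 0 0 1;0.52 -0.72 0 0 1;0.52 -0.72 0 0 1;0.52 -0.72 0 0 1;0.52 -0.72 0 0 1;0.52 -0.72 0 0 1;0.52 -0.72 0 0 1;0.52 -0.72 0 0 1;0.52 -0.72 0 0 1;0.52 -0.72 0 0 1", squeeze=20)

```text
clock: 2.35
position: [0.3245, -0.1793, 0.2926]
ee_rot: [3.109, 0.447, 0.001]
force: [1.4, -0.5, 0.3]
width: 1.003
gripper_force: 0.0
```

tcp_steps(ticks="0.52 -0.72 0 0 1;0.52 -0.72 0 0 1;0.52 -0.72 0 0 1;0.52 -0.72 0 0 1;0.52 -0.72 0 0 1;0.52 -0.72 0 0 1;0 0 0.8 0.0828 1;0 0 0 0.0828 1;0 0 0 0.0828 1;0 0 0 0.0828 1")

```text
clock: 3.35
position: [0.4129, 0.0704, 0.252]
ee_rot: [3.119, -0.375, -0.001]
force: [-0.2, 1.1, 0.0]
width: 1.002
gripper_force: 0.0
```

```bash
python3 -c "
from h import *
go(.4342,.1272,.069,-.237)"
```

```text
pos [0.4129 0.0704 0.252 ] yaw -0.239 tilt [-0. -0. -1.] delta(before turn) [ 0.0073 -0.0603  0.183 ] turn -0.002
 delta if turned first [ 0.0074 -0.0603  0.183 ] w 1.002 gf 0.0 q [ 0.15  0.19 -0.51  2.07  0.12  0.91 -2.23] clk 3.35
```

To row units: 0.05 m is 1, -0.03 m is -0.6.

tcp_steps(ticks="0.14 -0.6 0 0 1;0 -0.6 0 0 1;0 0 1 0 0.8;0 0 1 0 0.8;0 0 1 0 0.8;0 0 0.4 0 0.8;0 0 0 0 0.8;0 0 0 0 0.8")

```text
clock: 4.15
position: [0.434, 0.1272, 0.0827]
ee_rot: [3.12, -0.367, -0.0]
force: [0.1, 0.1, 0.5]
width: 0.798
gripper_force: 0.0
```

```bash
python3 - <<'E'
from m import *
go(.4342,.1272,.069,-.237)
s=cams.get_image("scene");crop(s,(300,210,420,300),[],"e.png")
E
```

```text
pos [0.4345 0.1274 0.0834] yaw -0.234 tilt [ 0.002  0.001 -1.   ] delta(before turn) [-0.0003  0.0003  0.0144] turn 0.003
 delta if turned first [-0.0003  0.0003  0.0144] w 0.798 gf 0.0 q [-0.09  0.51 -0.41  2.17  0.39  0.53 -2.59] clk 4.2
```

View pics/e.png

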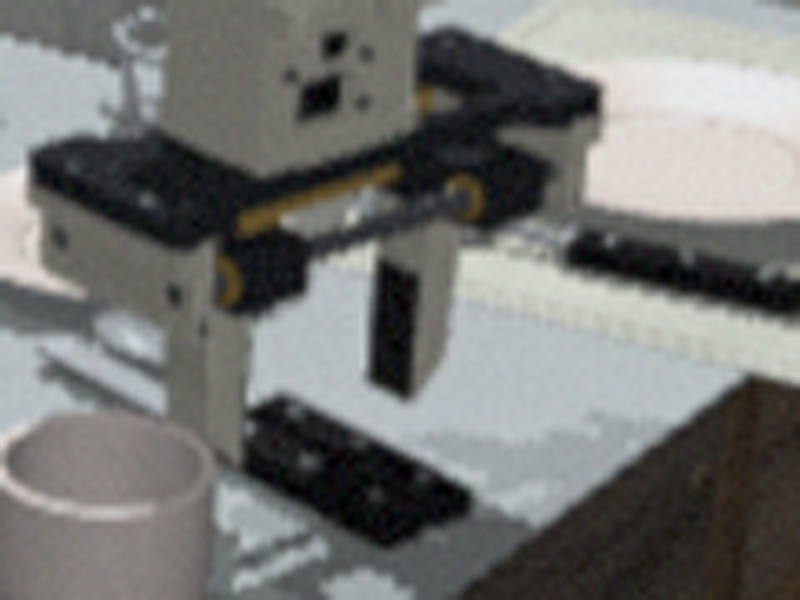

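The fingers straddle both handles (crop: handles at (360,470), fingers at (215,400) and (410,330)). Lower, close and lift.

To row units: 0.014 m is 0.28.

tcp_steps(ticks="0 0 0.28 0 0.8;0 0 0 0 0.6;0 0 0 0 0.4;0 0 0 0 0.3;0 0 0 0 0.3;0 0 0 0 0.3", squeeze=40)

```text
clock: 4.85
position: [0.434, 0.1271, 0.0686]
ee_rot: [-3.12, 0.367, -0.001]
force: [-0.1, 0.3, 1.9]
width: 0.417
gripper_force: 2.4
```

tcp_steps(ticks="0 0 -0.4 0 0.3;0 0 -0.6 0 0.3;0 0 -0.8 0 0.3;0 0 -0.8 0 0.3;0 0 -0.8 0 0.3;0 0 0 0 0.3;0 0 0 0 0.3")

```text
clock: 5.55
position: [0.4339, 0.1268, 0.2387]
ee_rot: [-3.12, 0.368, -0.003]
force: [-0.6, 1.4, -2.7]
width: 0.405
gripper_force: 40.0
```

```bash
python3 - <<'E'
from m import *
a=.117;c,s_=np.cos(a),np.sin(a);P=np.array([.4581,-.1836]);R=np.array([[c,-s_],[s_,c]])
print("target",P+R@[-.035,-.135]); go(*(P+R@[-.035,-.135]),.2,a)
s=cams.get_image("scene");crop(s,(270,120,450,255),[],"f.png")
E
```

```text
target [ 0.43909827 -0.32176271]
pos [0.4333 0.1265 0.2377] yaw -0.235 tilt [-0.001 -0.001 -1.   ] delta(before turn) [0.1099 0.4346 0.038 ] turn -0.352
 delta if turned first [-0.0465  0.4459  0.038 ] w 0.408 gf 39.99461531639099 q [ 0.05  0.27 -0.55  2.01  0.18  0.9  -2.39] clk 5.6
```

View pics/f.png

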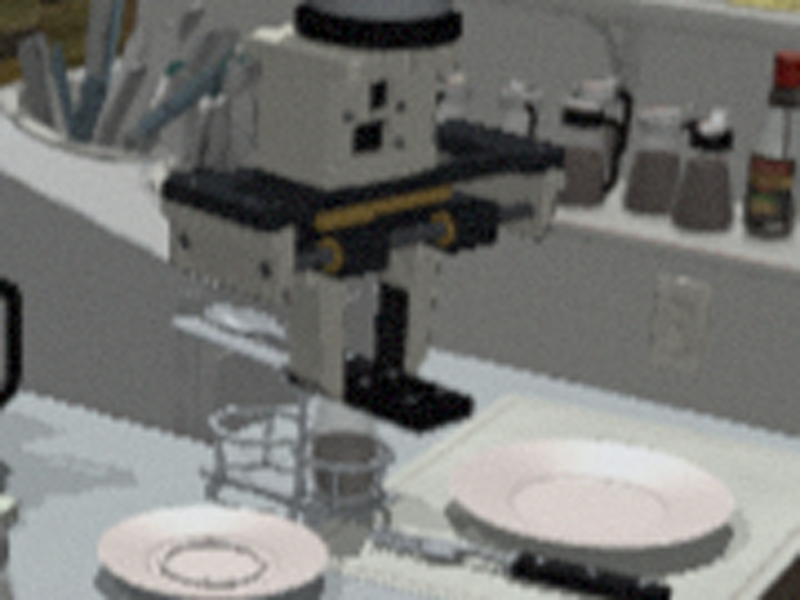

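Both are held level in one grip (crop: handles at (410,395)). Carry them to the mat.

To row units: 0.0434 m is 0.868, 0.011 m is 0.22.

tcp_steps(ticks="0.22 0.868 0 0 0.3;0.22 0.868 0 0 0.3;0.22 0.868 0 0 0.3;0.22 0.868 0 0 0.3;0.22 0.868 0 0 0.3;0.22 0.868 0 0 0.3;0.22 0.868 0 0 0.3;0.22 0.868 0 0 0.3;0.22 0.868 0 0 0.3;0.22 0.868 0 0 0.3")

```text
clock: 6.65
position: [0.439, -0.3221, 0.2363]
ee_rot: [-3.119, 0.366, 0.005]
force: [2.0, 0.1, -0.8]
width: 0.405
gripper_force: 40.0
```

tcp_steps(ticks="0 0 0 -0.0764 0.3;0 0 0 -0.0764 0.3;0 0 0 -0.0713 0.3;0 0 0 0 0.3;0 0 0 0 0.3")

```text
clock: 7.15
position: [0.4395, -0.3204, 0.2369]
ee_rot: [-3.135, -0.18, 0.003]
force: [0.9, 1.0, -0.8]
width: 0.405
gripper_force: 40.0
```

```bash
python3 -c "
from h import *
go(.4391,-.3218,.069,.117)"
```

```text
pos [ 0.4395 -0.3204  0.2369] yaw 0.115 tilt [-0.002  0.001 -1.   ] delta(before turn) [-0.0002  0.0016  0.1679] turn -0.002
 delta if turned first [-0.0002  0.0016  0.1679] w 0.405 gf 39.99449908733368 q [ 0.83  0.39 -0.39  1.82  0.18  0.97 -1.1 ] clk 7.15
```

To row units: 0.04 m is 0.8, 0.03 m is 0.6.

tcp_steps(ticks="0 0.02 0.8 0 0.3;0 0.02 0.8 0 0.3;0 0 0.8 0 0.3;0 0 0.6 0 0.3;0 0 0.2 0 0.3;0 0 0.1 0 0.3;0 0 0 0 0.3;0 0 0 0 0.3")

```text
clock: 7.95
position: [0.441, -0.3232, 0.0746]
ee_rot: [3.135, 0.184, 0.003]
force: [0.7, 0.3, -0.3]
width: 0.408
gripper_force: 40.0
```

```bash
python3 - <<'E'
from m import *
go(.4391,-.3218,.069,.117)
E
```

```text
pos [ 0.441  -0.3232  0.0747] yaw 0.117 tilt [ 0.002 -0.001 -1.   ] delta(before turn) [-0.0017 -0.0016  0.0057] turn 0.0
 delta if turned first [-0.0017 -0.0016  0.0057] w 0.408 gf 39.99462962150574 q [ 0.76  0.61 -0.31  1.95  0.31  0.62 -1.2 ] clk 8.0
```

To row units: 0.003 m is 0.06.

tcp_steps(ticks="0 0 0.06 0 0.3;0 0 0.06 0 0.3;0 0 0 0 0.3;0 0 0 0 0.3")

```text
clock: 8.4
position: [0.4407, -0.3231, 0.0685]
ee_rot: [3.135, 0.184, 0.002]
force: [-2.7, 1.0, 11.7]
width: 0.407
gripper_force: 40.0
```

tcp_steps(ticks="0 0 0 0 0.46;0 0 0 0 0.5;0 0 0 0 0.55;0 0 0 0 0.55;0 0 -0.4 0 0.55;0 0 -1 0 0.55;0 0 -1 0 0.55;0 0 -1 0 0.55;0 0 0 0 1;0 0 0 0 1")

```text
clock: 9.4
position: [0.4406, -0.3231, 0.2385]
ee_rot: [3.134, 0.184, 0.003]
force: [-1.2, -0.6, -1.5]
width: 0.675
gripper_force: 0.0
```

```bash
python3 - <<'E'
from m import *
go(.474,.389,.25,0)
E
```

```text
pos [ 0.4398 -0.3227  0.237 ] yaw 0.118 tilt [-0. -0. -1.] delta(before turn) [ 0.1174 -0.7028 -0.0132] turn 0.118
 delta if turned first [ 0.0342 -0.7117 -0.0132] w 0.72 gf 0.0 q [ 0.83  0.4  -0.4   1.81  0.18  0.97 -1.09] clk 9.45
```

To row units: -0.044 m is -0.88, 0.0073 m is 0.146.

tcp_steps(ticks="0.146 -0.88 0 0 1;0.146 -0.88 0 0 1;0.146 -0.88 0 0 1;0.146 -0.88 0 0 1;0.146 -0.88 0 0 1;0.146 -0.88 0 0 1;0.146 -0.88 0 0 1;0.146 -0.88 0 0 1;0.146 -0.88 0 0 1;0.146 -0.88 0 0 1")

```text
clock: 10.45
position: [0.4599, 0.1241, 0.2355]
ee_rot: [3.136, 0.185, -0.005]
force: [1.2, -0.3, -0.6]
width: 1.001
gripper_force: 0.0
```

tcp_steps(ticks="0.146 -0.88 0 -0.0318 1;0.146 -0.88 0 -0.0318 1;0.146 -0.88 0 -0.0318 1;0.146 -0.88 0 -0.0318 1;0.146 -0.88 0 0 1;0.146 -0.88 0 0 1;0 0 0 0 1")

```text
clock: 11.15
position: [0.4383, 0.3953, 0.2354]
ee_rot: [-3.096, -0.51, 0.006]
force: [-1.5, -0.2, -0.4]
width: 0.999
gripper_force: 0.0
```

```bash
python3 - <<'E'
from m import *
go(.474,.389,.107,.317)
s=cams.get_image("scene")
k=[.4581-.0,-.1836]
crop(p,(400,170,590,312),[],"g.png")
m=(p["image"].max(2)<50).astype(np.uint8);n,l,st,ce=cv2.connectedComponentsWithStats(m)
for i in range(1,n):
    if 100<st[i,4]<2000 and 200<st[i,1]<340: 
        ys,xs=np.where(l==i);w=np.array([ray(p,a,b,.012) for a,b in zip(xs,ys)]).astype(np.float32)
        print(st[i],w.mean(0),cv2.minAreaRect(w))
E
```

```text
pos [0.4397 0.3919 0.2351] yaw 0.324 tilt [-0.004 -0.    -1.   ] delta(before turn) [0.032  0.0138 0.128 ] turn 0.007
 delta if turned first [0.0321 0.0136 0.128 ] w 0.997 gf 0.0 q [-0.38  0.51 -0.64  1.69  0.34  1.05 -2.37] clk 11.2
[198 244  33  28 360] [0.5135719  0.37617967] ((0.5185985565185547, 0.36985713243484497), (0.07771846652030945, 0.045024510473012924), 64.37335968017578)
[532 270  24  44 665] [ 0.4291005  -0.32274455] ((0.4296106696128845, -0.32300302386283875), (0.09018909931182861, 0.038161277770996094), 6.379805088043213)
[426 284  15  42 295] [ 0.40662122 -0.0849664 ] ((0.406595379114151, -0.08528206497430801), (0.08768579363822937, 0.017108989879488945), 7.3734965324401855)
[628 310  12  22 174] [ 0.36826044 -0.5125415 ] ((0.3649676740169525, -0.5106263756752014), (0.023530248552560806, 0.04404482990503311), 83.80387878417969)
[  0 313  79   4 190] [0.399669  0.7582402] ((0.3998695909976959, 0.7391663193702698), (0.16114334762096405, 0.006188628263771534), 88.93732452392578)
```

View pics/g.png

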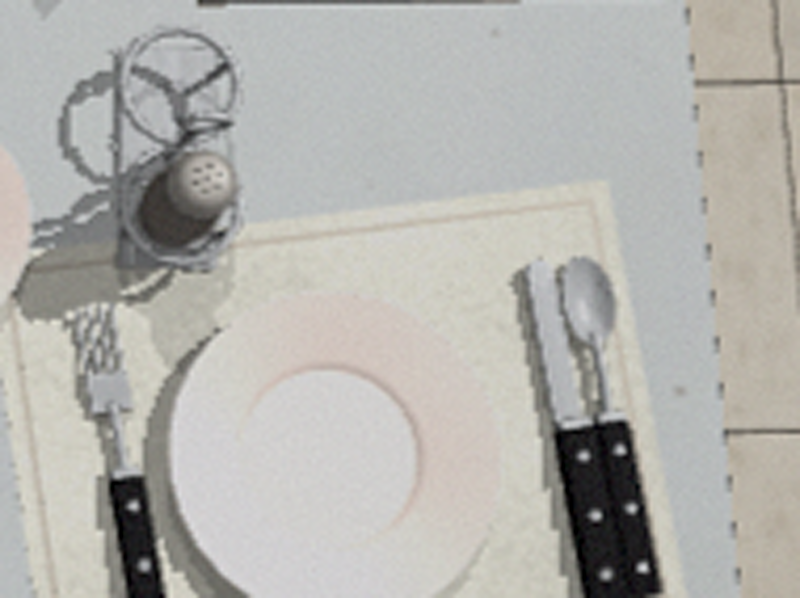

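Knife and spoon lie parallel on the mat at (575,430) and (605,430), right of the plate, knife at about (0.000,-0.126) in the plate's frame. Next the glass.

To row units: 0.016 m is 0.32, 0.007 m is 0.14.

tcp_steps(ticks="0.32 0.14 0 0 1;0.32 0.14 0 0 1;0 0 0 0 1")

```text
clock: 11.55
position: [0.4801, 0.3824, 0.2356]
ee_rot: [3.101, 0.489, -0.001]
force: [-0.1, -0.3, -0.8]
width: 1.002
gripper_force: 0.0
```

```bash
python3 - <<'E'
from m import *
go(.474,.389,.107,.317)
for q,z in((p,.095),):
  for n in("juice_glass",):
    for c in("top","scene"):
      q=cams.get_image(c);T=np.array(q["cam_to_world"])
      for d in spotter.boxes_of(q,n)[:1]: print(c,d["score"],T[:3,:3]@d["centre"]+T[:3,3])
E
```

```text
pos [0.4784 0.3832 0.2358] yaw 0.314 tilt [-0.001 -0.002 -1.   ] delta(before turn) [-0.0022 -0.0071  0.1288] turn -0.003
 delta if turned first [-0.0021 -0.0071  0.1288] w 0.998 gf 0.0 q [-0.35  0.55 -0.62  1.63  0.35  1.08 -2.32] clk 11.6
scene 0.42 [0.40493474 0.2868259  0.04138439]
```

To row units: 0.04 m is 0.8, 0.03 m is 0.6.

tcp_steps(ticks="-0.06 -0.12 0 0 1;0 0 0.6 0 1;0 0 0.8 0 1;0 0 0.8 0 1;0 0 0.36 0 1;0 0 0 0 1;0 0 0 0 1")

```text
clock: 12.5
position: [0.4719, 0.3913, 0.1099]
ee_rot: [-3.101, -0.498, 0.0]
force: [0.2, 0.2, 0.2]
width: 1.003
gripper_force: 0.0
```

```bash
python3 - <<'E'
from m import *
go(.474,.389,.107,.317)
E
```

```text
pos [0.4724 0.3916 0.1106] yaw 0.318 tilt [ 0.001  0.002 -1.   ] delta(before turn) [0.0007 0.003  0.0036] turn 0.001
 delta if turned first [0.0007 0.003  0.0036] w 1.003 gf 0.0 q [-0.41  0.68 -0.56  1.75  0.46  0.84 -2.43] clk 12.55
```

tcp_steps(ticks="0 0 0 0 0.8;0 0 0 0 0.6;0 0 0 0 0.5;0 0 0 0 0.5;0 0 0 0 0.5;0 0 0 0 0.5", squeeze=20)

```text
clock: 13.15
position: [0.4727, 0.3903, 0.1095]
ee_rot: [3.102, 0.496, 0.001]
force: [0.4, -0.7, 4.3]
width: 0.649
gripper_force: 19.9
```

To row units: -0.04 m is -0.8, -0.02 m is -0.4.

tcp_steps(ticks="0 0 -0.4 0 0.5;0 0 -0.8 0 0.5;0 0 -0.8 0 0.5;0 0 -0.8 0 0.5;0 0 0 0 0.5")

```text
clock: 13.65
position: [0.4735, 0.3929, 0.2548]
ee_rot: [-3.097, -0.496, -0.011]
force: [0.7, 1.8, -2.3]
width: 0.651
gripper_force: 20.0
```

```bash
python3 -c "
from h import *
go(.619,-.293,.24,.117)"
```

```text
pos [0.4735 0.3929 0.2548] yaw 0.318 tilt [ 0.006  0.006 -1.   ] delta(before turn) [-0.0763  0.697   0.0113] turn 0.201
 delta if turned first [0.0643 0.6982 0.0113] w 0.651 gf 19.958594736963278 q [-0.35  0.53 -0.63  1.61  0.34  1.1  -2.33] clk 13.65
```

To row units: 0.041 m is 0.82, 0.0037 m is 0.074, 0.1 rad / 1.5708 = 0.0637.

tcp_steps(ticks="0 0 0 0.0637 0.5;0 0 0 0.0637 0.5;0.074 0.82 0 0 0.5;0.074 0.82 0 0 0.5;0.074 0.82 0 0 0.5;0.074 0.82 0 0 0.5;0.074 0.82 0 0 0.5;0.074 0.82 0 0 0.5;0.074 0.82 0 0 0.5;0.074 0.82 0 0 0.5")

```text
clock: 14.65
position: [0.5399, 0.0664, 0.2482]
ee_rot: [3.136, 0.185, -0.002]
force: [0.0, 0.2, -1.4]
width: 0.651
gripper_force: 20.0
```

tcp_steps(ticks="0.074 0.82 0 0 0.5;0.074 0.82 0 0 0.5;0.074 0.82 0 0 0.5;0.074 0.82 0 0 0.5;0.074 0.82 0 0 0.5;0.074 0.82 0 0 0.5;0 0 0 0 0.5")

```text
clock: 15.35
position: [0.5906, -0.1815, 0.2473]
ee_rot: [3.134, 0.17, -0.004]
force: [-0.7, -0.7, -2.2]
width: 0.65
gripper_force: 20.0
```

```bash
python3 -c "
from h import *
go(.619,-.293,.112,.117)"
```

```text
pos [ 0.5906 -0.1815  0.2473] yaw 0.108 tilt [-0.002 -0.003 -1.   ] delta(before turn) [0.0165 0.1135 0.1356] turn -0.009
 delta if turned first [0.0155 0.1136 0.1356] w 0.65 gf 19.964133746980224 q [ 0.53  0.51 -0.48  1.62  0.26  1.08 -1.48] clk 15.35
```

To row units: 0.04 m is 0.8, 0.038 m is 0.76.

tcp_steps(ticks="0.11 0.76 0 0 0.5;0.11 0.76 0 0 0.5;0.11 0.75 0 0 0.5;0 0 0.8 0 0.5;0 0 0.8 0 0.5;0 0 0.6 0 0.5;0 0 0.2 0 0.5;0 0 0 0 0.5;0 0 0 0 0.5")

```text
clock: 16.25
position: [0.6218, -0.2841, 0.1304]
ee_rot: [3.136, 0.185, 0.002]
force: [-0.2, 0.7, -1.8]
width: 0.647
gripper_force: 20.0
```

```bash
python3 -c "
from h import *
go(.619,-.293,.110,.117)"
```

```text
pos [ 0.6218 -0.2841  0.1304] yaw 0.118 tilt [ 0.002 -0.    -1.   ] delta(before turn) [-0.0038  0.0085  0.0204] turn 0.001
 delta if turned first [-0.0038  0.0085  0.0204] w 0.647 gf 19.969260175712407 q [ 0.61  0.72 -0.42  1.55  0.34  0.94 -1.37] clk 16.25
```

To row units: 0.01 m is 0.2, 0.0085 m is 0.17.

tcp_steps(ticks="-0.08 0.17 0 0 0.5;0 0 0.2 0 0.5;0 0 0.14 0 0.5;0 0 0 0 0.5;0 0 0 0 0.5")

```text
clock: 16.75
position: [0.6179, -0.2929, 0.1119]
ee_rot: [-3.136, -0.185, 0.001]
force: [-0.5, 0.2, -1.9]
width: 0.647
gripper_force: 20.0
```

tcp_steps(ticks="0 0 0.04 0 0.5;0 0 0.04 0 0.5;0 0 0 0 0.5")

```text
clock: 17.05
position: [0.6188, -0.2933, 0.1093]
ee_rot: [3.135, 0.185, 0.003]
force: [-0.9, -0.1, 4.8]
width: 0.647
gripper_force: 19.9
```

```bash
python3 -c "
from h import *
go(.619,-.293,.110,.117)"
```

```text
pos [ 0.6188 -0.2933  0.1093] yaw 0.118 tilt [ 0.002 -0.001 -1.   ] delta(before turn) [ 0.0002 -0.0003 -0.0007] turn 0.001
 delta if turned first [ 0.0002 -0.0003 -0.0007] w 0.647 gf 19.856774633954046 q [ 0.62  0.75 -0.41  1.56  0.35  0.91 -1.37] clk 17.05
```

The manual's scale: shifts go in shares of 50 mm and turns go in shares of pi/2 rad. Converting my numbers, -0.05 m is -1, -0.03 m is -0.6.

tcp_steps(ticks="0 0 0 0 0.7;0 0 0 0 0.8;0 0 0 0 0.9;0 0 -0.6 0 0.9;0 0 -1 0 0.9;0 0 -1 0 0.9;0 0 0 0 0.9")

```text
clock: 17.75
position: [0.6214, -0.2935, 0.2463]
ee_rot: [3.132, 0.184, 0.018]
force: [1.9, 0.3, -0.8]
width: 0.901
gripper_force: 0.0
```

```bash
python3 -c "
from m import *
go(.597,.210,.23,.117)
R=ray(p,400+179/4.21,170+86/4.21,.0325);R2=ray(p,400+181/4.21,170+212/4.21,.0325);print(R,R2)
crop(p,(420,165,560,270),[circ(R,.027,.0325),circ(R,.0295,.0325),circ(R2,.0295,.0325),circ(R,.01,.004),circ([.619,-.293],.0305,.095)],'k.png')
"
```

```text
pos [ 0.6199 -0.2934  0.2426] yaw 0.118 tilt [ 0.007 -0.003 -1.   ] delta(before turn) [ 0.0362 -0.5026  0.0111] turn 0.001
 delta if turned first [ 0.0359 -0.5026  0.0111] w 0.9 gf 0.0 q [ 0.64  0.61 -0.45  1.44  0.28  1.14 -1.31] clk 17.8
[ 0.64782626 -0.11345823] [ 0.58246161 -0.11105843]
```

View pics/k.png

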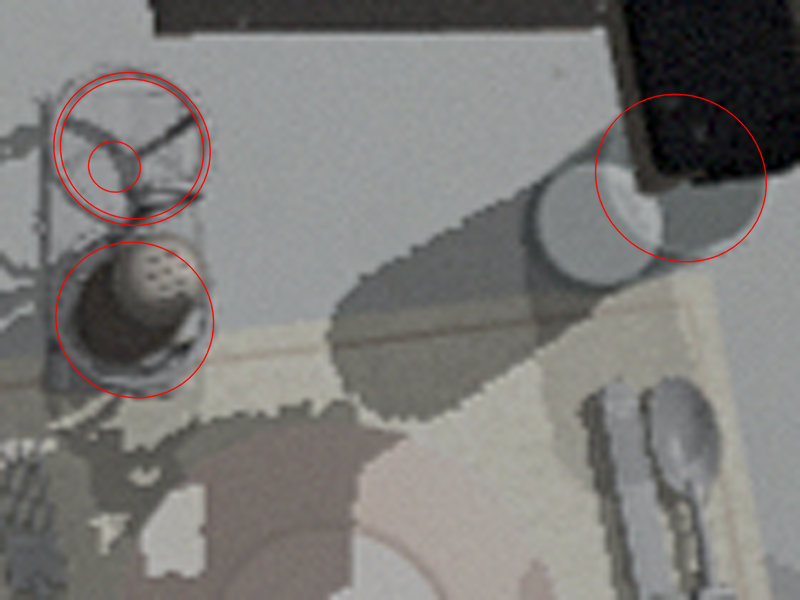

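The glass stands beyond the knife (foot at (600,225)); the ring's overlay and the spoke junction at (120,165) agree. Now the shaker.

To row units: -0.0419 m is -0.838, 0.003 m is 0.06.

tcp_steps(ticks="0.06 -0.838 0 0 0.9;0.06 -0.838 0 0 0.9;0.06 -0.838 0 0 0.9;0.06 -0.838 0 0 0.9;0.06 -0.838 0 0 0.9;0.06 -0.838 0 0 0.9;0.06 -0.838 0 0 0.9;0.06 -0.838 0 0 0.9;0.06 -0.838 0 0 0.9;0.06 -0.838 0 0 0.9")

```text
clock: 18.8
position: [0.5977, 0.1278, 0.2369]
ee_rot: [3.136, 0.185, -0.003]
force: [0.0, 0.2, 0.7]
width: 0.901
gripper_force: 0.0
```

tcp_steps(ticks="0.06 -0.838 0 0 0.9;0.06 -0.838 0 0 0.9;0 0 0 0 0.9;0 0 0 0 0.9")

```text
clock: 19.2
position: [0.5938, 0.2115, 0.2369]
ee_rot: [3.135, 0.189, -0.003]
force: [0.2, -0.9, -0.0]
width: 0.903
gripper_force: 0.0
```

```bash
python3 -c "
from h import *
go(.597,.210,.111,.117)"
```

```text
pos [0.5938 0.2115 0.2369] yaw 0.121 tilt [-0.002 -0.001 -1.   ] delta(before turn) [0.0032 0.0018 0.1259] turn 0.004
 delta if turned first [0.0032 0.0018 0.1259] w 0.903 gf 0.0 q [-0.08  0.55 -0.52  1.59  0.3   1.08 -2.13] clk 19.2
```

To row units: 0.04 m is 0.8, 0.036 m is 0.72.

tcp_steps(ticks="0.06 0.03 0.8 0 0.9;0 0 0.8 0 0.9;0 0 0.72 0 0.9;0 0 0.2 0 0.9;0 0 0 0 0.9;0 0 0 0 0.9")

```text
clock: 19.8
position: [0.5987, 0.209, 0.1136]
ee_rot: [-3.136, -0.183, -0.002]
force: [-0.5, 0.6, 0.5]
width: 0.9
gripper_force: 0.0
```

```bash
python3 -c "
from h import *
go(.597,.210,.111,.117)"
```

```text
pos [0.5987 0.209  0.1136] yaw 0.117 tilt [ 0.002  0.    -1.   ] delta(before turn) [-0.0016 -0.0012  0.0026] turn -0.0
 delta if turned first [-0.0016 -0.0012  0.0026] w 0.9 gf 0.0 q [-0.11  0.68 -0.47  1.7   0.39  0.85 -2.2 ] clk 19.8
```

tcp_steps(ticks="0 0 0 0 0.7;0 0 0 0 0.5;0 0 0 0 0.35;0 0 0 0 0.35;0 0 0 0 0.35;0 0 0 0 0.35;0 0 0 0 0.35", squeeze=20)

```text
clock: 20.5
position: [0.5978, 0.2094, 0.1122]
ee_rot: [-3.136, -0.185, 0.0]
force: [0.7, -0.1, 0.1]
width: 0.394
gripper_force: 19.8
```

```bash
python3 -c "
from h import *
go(.597,.210,.111,.117)"
```

```text
pos [0.5978 0.2094 0.1122] yaw 0.118 tilt [-0.  0. -1.] delta(before turn) [-0.0007 -0.0007  0.0012] turn 0.001
 delta if turned first [-0.0007 -0.0007  0.0012] w 0.394 gf 19.7637768171262 q [-0.11  0.69 -0.47  1.7   0.39  0.85 -2.2 ] clk 20.5
```

To row units: -0.04 m is -0.8, -0.02 m is -0.4.

tcp_steps(ticks="0 0 -0.4 0 0.3;0 0 -0.8 0 0.3;0 0 -0.8 0 0.3;0 0 -0.8 0 0.3;0 0 0 0 0.3;0 0 0 0 0.3", squeeze=25)

```text
clock: 21.1
position: [0.598, 0.2093, 0.2529]
ee_rot: [-3.136, -0.185, -0.002]
force: [-0.2, -0.2, -1.8]
width: 0.391
gripper_force: 24.6
```

```bash
python3 -c "
from m import *
go(.647,-.113,.25,.0)
s=cams.get_image('scene')
crop(s,(205,130,325,220),[],'l.png')"
```

```text
pos [0.5975 0.2089 0.2515] yaw 0.118 tilt [-0.001 -0.001 -1.   ] delta(before turn) [0.0114 0.3255 0.0017] turn 0.118
 delta if turned first [0.0495 0.3219 0.0017] w 0.39 gf 24.594301574576107 q [-0.08  0.54 -0.53  1.57  0.29  1.11 -2.12] clk 21.15
```

View pics/l.png

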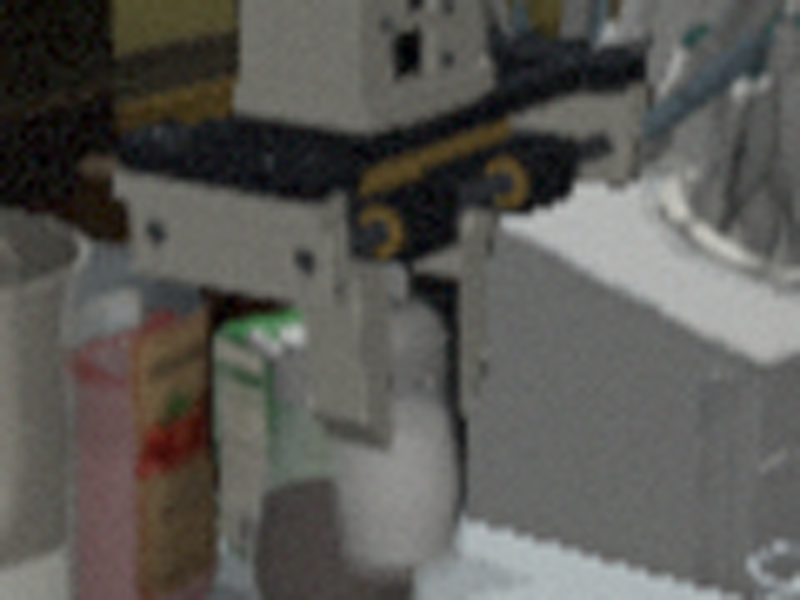

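Shaker is held upright between the pads (crop (410,450)). Carry it to above the ring.

To row units: 0.04 m is 0.8, 0.005 m is 0.1, 0.118 rad / 1.5708 = 0.0751.

tcp_steps(ticks="0 0 0 0.0751 0.3;0.1 0.8 0 0 0.3;0.1 0.8 0 0 0.3;0.1 0.8 0 0 0.3;0.1 0.8 0 0 0.3;0.1 0.8 0 0 0.3;0.1 0.8 0 0 0.3;0.1 0.8 0 0 0.3;0.1 0.8 0 0 0.3;0 0 0 0 0.3")

```text
clock: 22.2
position: [0.6368, -0.1194, 0.2495]
ee_rot: [3.137, -0.015, -0.006]
force: [-1.2, -0.3, -0.5]
width: 0.39
gripper_force: 24.6
```

tcp_steps(ticks="0 0 0 0 0.3")

```text
clock: 22.3
position: [0.6369, -0.1122, 0.2502]
ee_rot: [-3.141, 0.005, 0.005]
force: [0.2, 1.1, -2.0]
width: 0.391
gripper_force: 24.6
```

```bash
python3 -c "
from h import *
go(.647,-.113,.18,.0)"
```

```text
pos [ 0.6369 -0.1122  0.2502] yaw -0.003 tilt [-0.003  0.    -1.   ] delta(before turn) [0.0103 0.0008 0.0701] turn -0.003
 delta if turned first [0.0103 0.0008 0.0701] w 0.391 gf 24.596364909785624 q [ 0.39  0.55 -0.45  1.54  0.26  1.12 -1.7 ] clk 22.3
```

To row units: 0.04 m is 0.8, 0.036 m is 0.72.

tcp_steps(ticks="0.2 0.02 0 0 0.3;0 0 0.8 0 0.3;0 0 0.72 0 0.3;0 0 0 0 0.3;0 0 0 0 0.3")

```text
clock: 22.8
position: [0.648, -0.1103, 0.1763]
ee_rot: [-3.141, -0.003, 0.002]
force: [0.4, -0.1, -0.1]
width: 0.387
gripper_force: 24.6
```

```bash
python3 -c "
from m import *
go(.647,-.113,.17,.0)
R=[.647,-.113]
o=readout.observe()['position']
s=cams.get_image('scene')
crop(s,(300,170,380,230),[circ(R,.0285,.0325),circ(R,.022,o[2]-.112),circ([.585,-.111],.0285,.0325)],'n.png')"
```

```text
pos [ 0.6489 -0.1105  0.1776] yaw 0.001 tilt [ 0.002  0.    -1.   ] delta(before turn) [-0.0019  0.0025  0.0076] turn 0.001
 delta if turned first [-0.0019  0.0025  0.0076] w 0.391 gf 24.599087260796484 q [ 0.36  0.63 -0.43  1.58  0.3   0.99 -1.73] clk 22.85
```

View pics/n.png

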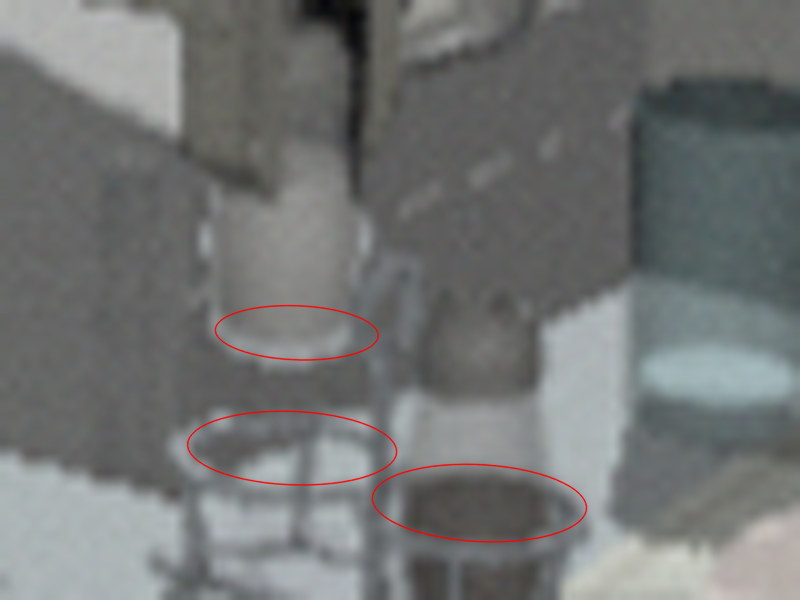

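Shaker's bottom at (283,335) sits over the ring centre at (281,455). Lower in steps and watch the force.

To row units: 0.01 m is 0.2, -0.0015 m is -0.03.

tcp_steps(ticks="-0.03 0 0.2 0 0.3;0 0 0.2 0 0.3;0 0 0.2 0 0.3;0 0 0.12 0 0.3;0 0 0 0 0.3")

```text
clock: 23.4
position: [0.6455, -0.1118, 0.1388]
ee_rot: [-3.141, 0.001, 0.004]
force: [-0.7, 0.7, -1.5]
width: 0.393
gripper_force: 24.6
```

tcp_steps(ticks="0 0 0.12 0 0.3;0 0 0.12 0 0.3;0 0 0.08 0 0.3;0 0 0.08 0 0.3;0 0 0 0 0.3;0 0 0 0 0.3")

```text
clock: 24.0
position: [0.6463, -0.1117, 0.1202]
ee_rot: [3.142, -0.0, -0.0]
force: [-0.0, 0.1, -1.2]
width: 0.391
gripper_force: 24.6
```

```bash
python3 -c "
from m import *
go(.647,-.112,.116,.0)"
```

```text
pos [ 0.6464 -0.1117  0.1204] yaw -0.0 tilt [ 0. -0. -1.] delta(before turn) [0.0006 0.0003 0.0044] turn -0.0
 delta if turned first [0.0006 0.0003 0.0044] w 0.39 gf 24.596839013968097 q [ 0.35  0.69 -0.41  1.64  0.34  0.88 -1.76] clk 24.05
```

To row units: 0.002 m is 0.04, 0.001 m is 0.02.

tcp_steps(ticks="0 0 0.04 0 0.3;0 0 0.04 0 0.3;0 0 0.02 0 0.3;0 0 0 0 0.3;0 0 0 0 0.3")

```text
clock: 24.55
position: [0.6467, -0.1117, 0.1161]
ee_rot: [3.141, -0.0, 0.002]
force: [-1.4, -0.3, 5.3]
width: 0.387
gripper_force: 25.1
```

```bash
python3 -c "
from m import *
go(.647,-.112,.116,.0)"
```

```text
pos [ 0.6468 -0.1117  0.1161] yaw -0.0 tilt [ 0.001 -0.    -1.   ] delta(before turn) [0.0002 0.0003 0.0001] turn -0.0
 delta if turned first [0.0002 0.0003 0.0001] w 0.39 gf 25.120338225660817 q [ 0.35  0.7  -0.41  1.64  0.34  0.87 -1.76] clk 24.6
```

Seated on the stand's floor (5 N). Release and rise, then go to the cup.

To row units: -0.05 m is -1, -0.04 m is -0.8.

tcp_steps(ticks="0 0 0 0 0.5;0 0 0 0 0.6;0 0 0 0 0.7;0 0 0 0 0.7;0 0 -0.6 0 0.7;0 0 -0.8 0 0.7;0 0 -1 0 0.7;0 0 0 0 1")

```text
clock: 25.4
position: [0.6495, -0.1113, 0.2425]
ee_rot: [3.141, -0.001, 0.018]
force: [0.4, 0.3, 0.3]
width: 0.745
gripper_force: 0.0
```

tcp_steps(ticks="-0.44 -0.72 0 0 1;-0.44 -0.72 0 0 1;-0.44 -0.72 0 0 1;-0.44 -0.72 0 0 1;-0.44 -0.72 0 0 1;-0.44 -0.72 0 0 1;-0.44 -0.72 0 0 1;-0.44 -0.72 0 0 1;-0.44 -0.72 0 0 1;-0.44 -0.72 0 0 1")

```text
clock: 26.4
position: [0.4253, 0.2496, 0.2353]
ee_rot: [-3.141, 0.001, -0.001]
force: [0.3, 0.8, 0.2]
width: 1.0
gripper_force: 0.0
```

tcp_steps(ticks="0 0 0 -0.0955 1;0 0 0 -0.0955 1;0 0 0 -0.0955 1;0 0 0 -0.0955 1;0 0 0 -0.0955 1;0 0 0 -0.0955 1;0 0 0 -0.0955 1")

```text
clock: 27.1
position: [0.4264, 0.2483, 0.2352]
ee_rot: [2.714, 1.583, 0.0]
force: [0.5, 1.4, -1.1]
width: 1.0
gripper_force: 0.0
```

tcp_steps(ticks="0 0 0 -0.0955 1;0 0 0 -0.0955 1;0 0 0 -0.0955 1;0 0 0 -0.0955 1;0 0 0 -0.0955 1;0 0 0 -0.0955 1;0 0 0 -0.0955 1;0 0 0 0 1")

```text
clock: 27.9
position: [0.4264, 0.2482, 0.2349]
ee_rot: [-1.56, -2.726, 0.0]
force: [0.1, -0.4, -0.4]
width: 0.997
gripper_force: 0.0
```

```bash
python3 -c "
from m import *
go(.418,.267,.2,2.10)"
```

```text
pos [0.4263 0.2483 0.235 ] yaw 2.097 tilt [-0.001  0.    -1.   ] delta(before turn) [0.0204 0.0022 0.035 ] turn -0.003
 delta if turned first [0.0204 0.0023 0.035 ] w 0.999 gf 0.0 q [ 0.17  0.51 -1.1   1.9   0.52  1.05 -0.62] clk 27.95
```

To row units: 0.04 m is 0.8, 0.0204 m is 0.408.

tcp_steps(ticks="0.408 0.044 0 0 1;0 0 0.8 0 1;0 0 0.8 0 1;0 0 0.8 0 1;0 0 0.32 0 1;0 0 0 0 1;0 0 0 0 1")

```text
clock: 28.65
position: [0.418, 0.2675, 0.0998]
ee_rot: [1.566, 2.723, 0.001]
force: [0.7, 1.0, 0.1]
width: 1.0
gripper_force: 0.0
```

```bash
python3 -c "
from m import *
go(.418,.267,.097,2.1)"
```

```text
pos [0.4184 0.2677 0.1003] yaw 2.098 tilt [ 0.001  0.001 -1.   ] delta(before turn) [-0.0004 -0.0007  0.0033] turn -0.002
 delta if turned first [-0.0004 -0.0007  0.0033] w 0.996 gf 0.0 q [-0.02  0.68 -0.91  2.03  0.75  0.81 -0.86] clk 28.7
```

tcp_steps(ticks="0 0 0 0 0.85;0 0 0 0 0.7;0 0 0 0 0.6;0 0 0 0 0.6;0 0 0 0 0.6;0 0 0 0 0.6", squeeze=20)

```text
clock: 29.3
position: [0.4182, 0.2671, 0.0996]
ee_rot: [1.564, 2.724, 0.0]
force: [0.5, -2.1, 6.3]
width: 0.721
gripper_force: 20.0
```

```bash
python3 -c "
from m import *
go(.418,.267,.097,2.1)"
```

```text
pos [0.4182 0.2671 0.0996] yaw 2.099 tilt [ 0.001 -0.    -1.   ] delta(before turn) [ 0.     -0.0002  0.0026] turn -0.001
 delta if turned first [ 0.     -0.0002  0.0026] w 0.721 gf 19.991576349059414 q [-0.02  0.68 -0.91  2.03  0.75  0.81 -0.86] clk 29.35
```

To row units: -0.04 m is -0.8, -0.02 m is -0.4, 0.14 rad / 1.5708 = 0.0891.

tcp_steps(ticks="0 0 -0.4 0 0.6;0 0 -0.8 0 0.6;0 0 -0.8 0 0.6;0 0 0 0.0891 0.6;0 0 0 0.0891 0.6;0 0 0 0.0828 0.6;0 0 0 0 0.6;0 0 0 0 0.6", squeeze=25)

```text
clock: 30.15
position: [0.4178, 0.267, 0.1991]
ee_rot: [2.081, 2.354, -0.001]
force: [-0.2, -0.3, -1.5]
width: 0.72
gripper_force: 25.0
```

```bash
python3 -c "
from m import *
go(.5832,.0262,.18,1.688)
q=cams.get_image('top')"
```

```text
pos [0.4178 0.267  0.199 ] yaw 1.693 tilt [-0. -0. -1.] delta(before turn) [-0.2592  0.1347  0.0191] turn 0.005
 delta if turned first [-0.2584  0.1361  0.0191] w 0.722 gf 24.984885039887104 q [ 0.02  0.51 -0.95  1.94  0.51  0.95 -1.05] clk 30.2
```

To row units: -0.0324 m is -0.648, 0.0169 m is 0.338.

tcp_steps(ticks="-0.648 0.338 0 0 0.6;-0.648 0.338 0 0 0.6;-0.648 0.338 0 0 0.6;-0.648 0.338 0 0 0.6;-0.648 0.338 0 0 0.6;-0.648 0.338 0 0 0.6;-0.648 0.338 0 0 0.6;-0.648 0.338 0 0 0.6;0 0 0 0 0.6;0 0 0 0 0.6")

```text
clock: 31.25
position: [0.583, 0.0249, 0.1986]
ee_rot: [-2.085, -2.348, 0.0]
force: [-0.1, 0.8, -1.4]
width: 0.717
gripper_force: 25.0
```

```bash
python3 -c "
from m import *
go(.5832,.0262,.145,1.688)
o=readout.observe()['position']
S=[.5832,.0262]
import cv2
a=[]
s=cams.get_image('scene')
C=[circ(S,.065,.014),circ(S,.0265,.008),circ(o[:2],.034,o[2]-.0996+.066),circ(o[:2],.022,o[2]-.0996)]
crop(s,(275,180,355,270),C,'x.png');a.append(cv2.resize(cv2.imread('pics/x.png'),(400,450)))
crop(p,(335,165,415,255),C,'x.png');a.append(cv2.resize(cv2.imread('pics/x.png'),(400,450)))
cv2.imwrite('pics/q.png',np.hstack(a))"
```

```text
pos [0.5825 0.0262 0.1989] yaw 1.691 tilt [-0.001  0.001 -1.   ] delta(before turn) [-0.0001  0.0007  0.0539] turn 0.003
 delta if turned first [-0.0001  0.0007  0.0539] w 0.719 gf 24.984764965099657 q [ 0.46  0.63 -0.89  1.74  0.55  1.05 -0.51] clk 31.3
```

View pics/q.png

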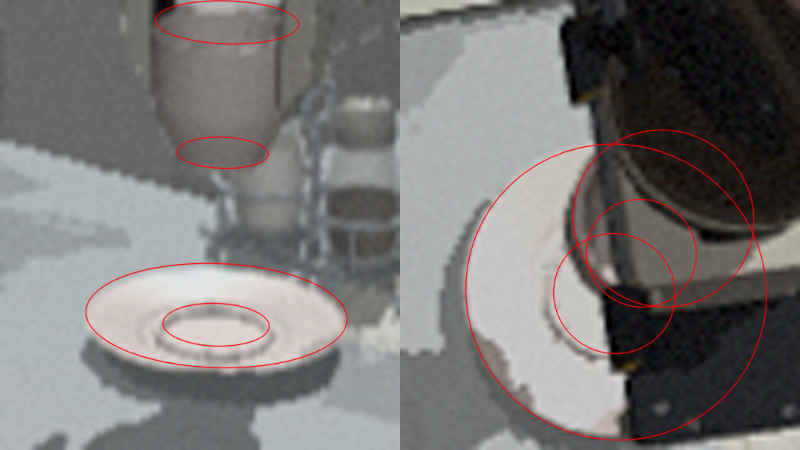

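Left panel: cup bottom at (218,150) above the well at (213,330), consistent with the overlay offset; the shaker stands in its ring behind. Lower.

To row units: 0.03 m is 0.6, 0.02 m is 0.4.

tcp_steps(ticks="0 0.014 0.6 0 0.6;0 0 0.6 0 0.6;0 0 0.4 0 0.6;0 0 0.12 0 0.6;0 0 0 0 0.6;0 0 0 0 0.6")

```text
clock: 31.95
position: [0.584, 0.0267, 0.1144]
ee_rot: [2.084, 2.35, 0.002]
force: [1.2, 0.7, -0.7]
width: 0.721
gripper_force: 25.0
```

```bash
python3 -c "
from m import *
go(.5832,.0262,.1046,1.688)"
```

```text
pos [0.5842 0.0265 0.1146] yaw 1.691 tilt [ 0.002  0.    -1.   ] delta(before turn) [-0.0002 -0.0011  0.01  ] turn 0.003
 delta if turned first [-0.0002 -0.0011  0.01  ] w 0.722 gf 24.9847958809562 q [ 0.41  0.72 -0.82  1.81  0.66  0.91 -0.59] clk 32.0
```

To row units: 0.004 m is 0.08, 0.003 m is 0.06.

tcp_steps(ticks="0 -0.02 0.08 0 0.6;0 0 0.06 0 0.6;0 0 0.04 0 0.6;0 0 0 0 0.6;0 0 0 0 0.6")

```text
clock: 32.5
position: [0.5827, 0.0256, 0.1046]
ee_rot: [2.085, 2.349, -0.0]
force: [-1.3, -0.4, 5.4]
width: 0.722
gripper_force: 25.0
```

tcp_steps(ticks="0 0 0.03 0 0.6;0 0 0 0 0.6")

```text
clock: 32.7
position: [0.5827, 0.0256, 0.1045]
ee_rot: [2.085, 2.348, -0.001]
force: [-7.1, -3.4, 21.9]
width: 0.719
gripper_force: 25.0
```

```bash
python3 -c "
from m import *
go(.5832,.0262,.1046,1.688)"
```

```text
pos [0.5827 0.0256 0.1045] yaw 1.689 tilt [ 0.001 -0.001 -1.   ] delta(before turn) [ 0.0005  0.0006 -0.0001] turn 0.001
 delta if turned first [ 0.0005  0.0006 -0.0001] w 0.722 gf 24.997830688334943 q [ 0.4   0.73 -0.81  1.82  0.67  0.89 -0.6 ] clk 32.75
```

Contact at the expected height (well floor). Release and withdraw.

To row units: -0.05 m is -1, -0.04 m is -0.8.

tcp_steps(ticks="0 0 -0.02 0 0.6;0 0 0 0 0.8;0 0 0 0 0.95;0 0 0 0 1;0 0 -0.6 0 1;0 0 -0.8 0 1;0 0 -1 0 1;0 0 -1 0 1;0 0 0 0 1")

```text
clock: 33.65
position: [0.5852, 0.0275, 0.2805]
ee_rot: [2.081, 2.345, 0.012]
force: [0.5, -0.1, 0.0]
width: 1.005
gripper_force: 0.0
```

tcp_steps(ticks="0 0.9 0 0 1;0 0.9 0 0 1;0 -1.8 0 0 1;0 -0.9 0 0 1;0 -0.9 0 0 1;0 -0.9 0 0 1;0 -0.9 0 0 1;0 0 0 0 1")

```text
clock: 34.45
position: [0.438, 0.008, 0.2724]
ee_rot: [-2.084, -2.349, 0.011]
force: [0.9, 0.2, 0.6]
width: 1.002
gripper_force: 0.0
```

```bash
python3 -c "
from h import *
go(.35,.0,.3)"
```

```text
pos [0.438  0.008  0.2724] yaw 1.69 tilt [-0.005 -0.004 -1.   ] delta(before turn) [ 0.0024 -0.0884 -0.0271] turn 0
 delta if turned first [ 0.0024 -0.0884 -0.0271] w 1.002 gf 0.0 q [ 0.74  0.33 -1.07  1.97  0.34  1.04 -0.37] clk 34.45
```

To row units: 0.04 m is 0.8.

tcp_steps(ticks="0.8 0 0 0 1;0.8 0 0 0 1;0.8 0 0 0 1;0.8 0 0 0 1;0.8 0 0 0 1;0.8 0 0 0 1;0.8 0 0 0 1;0.8 0 0 0 1;0 0 0 0 1;0 0 0 0 1")

```text
clock: 35.45
position: [0.4052, 0.3279, 0.2733]
ee_rot: [-2.082, -2.352, 0.001]
force: [1.0, -0.4, -0.4]
width: 1.001
gripper_force: 0.0
```

```bash
python3 -c "
from m import *
s=cams.get_image('scene')
S=[.5832,.0262];R=[.647,-.112]
a=[]
crop(p,(350,160,590,320),[circ(S,.034,.071),circ(R,.017,.084),circ([.619,-.293],.0305,.095)],'r.png')
crop(s,(270,170,430,290),[],'s2.png')
m=(p['image'].max(2)<50).astype(np.uint8);n,l,st,ce=cv2.connectedComponentsWithStats(m)
for i in range(1,n):
    if 400<st[i,4]<1000 and st[i,0]>500:
        ys,xs=np.where(l==i);print(cv2.minAreaRect(np.array([ray(p,a,b,.012) for a,b in zip(xs,ys)]).astype(np.float32)))
"
```

```text
((0.4290740489959717, -0.32318490743637085), (0.08852950483560562, 0.037918996065855026), 6.379806041717529)
```

View pics/r.png

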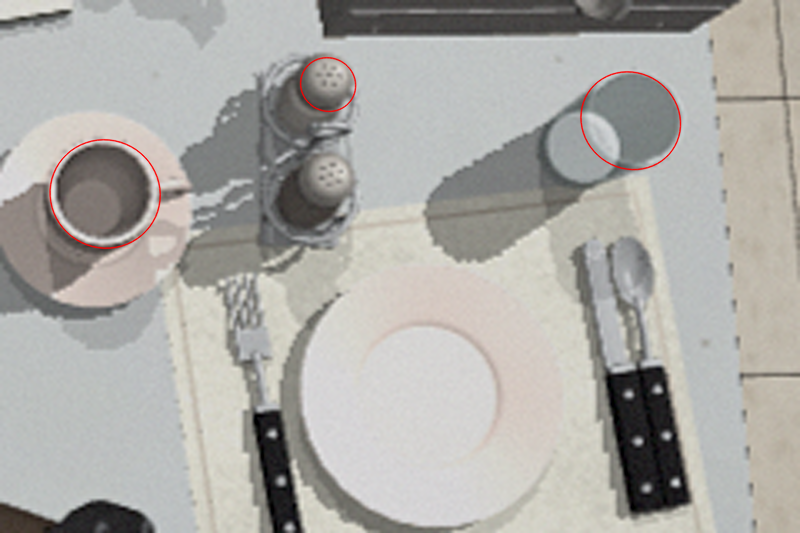

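View pics/s2.png

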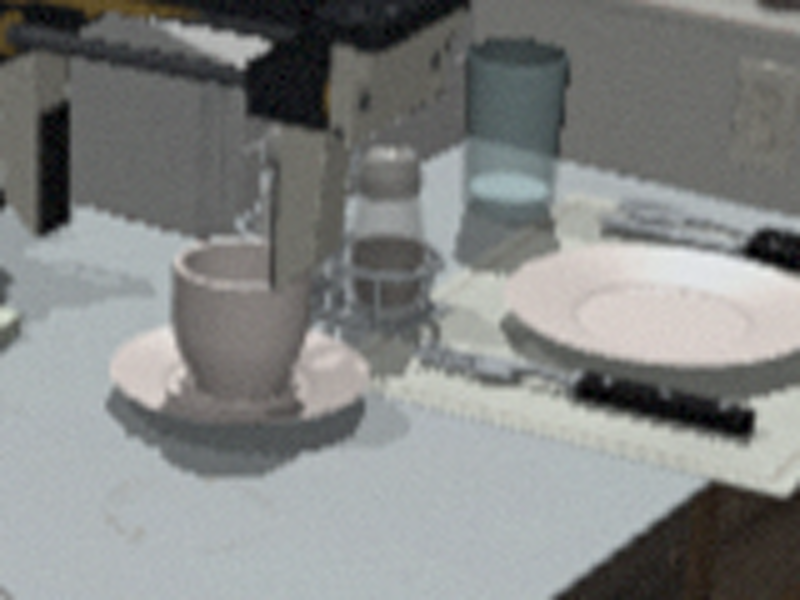

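Top view: cup in the saucer at (105,193) with its handle to the right at (180,188). Both shakers stand in the stand, at (327,83) and (325,178). The glass is at (630,120) beyond the knife tip at (593,245), and knife and spoon lie parallel. The scene view shows the cup upright and level. Handing in.

```bash
python3 -c "
from cell import workorder
print(workorder.sign_off())"
```

```text
the job is handed in; nothing more can be done
None
```

The place is laid and the job is handed in at about 36 s on the robot's clock; the hand-in returned no verdict, but the last pictures showed every item in place, with the arm clear.

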